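# Present a marble in its dish to the customer

### The arm

A 6-joint arm with a two-finger parallel gripper is mounted at the origin on a cart in front of the work surface, level with it; the furniture and walls round the work are solid. World frame = base frame: x ahead of the robot, y to its left, z up, the work surface at z = 0. Lengths are in mm, angles in rad, forces in N, time in s.
With the tool pointing down it reaches from about 300 to 875 mm from the base axis. Payload 6.4 kg.
Tool frame: the origin (TCP) lies midway between the tips of the shut fingers; the grasp point (between the pads) lies 19 mm behind it; z points along the fingers, y is the line along which they close (so a half turn about z gives the same grasp; the last joint's range is limited). The gripper opens to 85 mm and grips with 20 to 120 N. Pads are 22 mm wide; open, the fingers measure 114 mm over their backs; the gripper's body (76 mm by 85 mm) begins 54 mm behind the grasp point. The pads swing forward as they close: fully open they stand 13 mm farther back than shut.
Start: joints at [-1.353, 0.181, 1.607, -0, 1.354, -0.206], TCP at [236.473, -524.139, 201.488] pointing down, gripper open.
Joint ranges: [-2.99, 2.99], [-0.89, 2.07], [0.3, 2.58], [-1.14, 4.28], [0, 2.63], [-3.12, 3.12]. Speed limits (rad/s): [2.57, 2.57, 3.01, 3.14, 3.14, 3.14].

### API

Orientations are given as a rotation vector (axis times angle).
In Python, from station import observe, capture, sign_off gives the robot as it stands.
- The arm moves only by the tool play_rows, never from a script. Its argument "moves" is one flat list of numbers, 6 for each row, row after row: the shift along the tool's x, y, z in units of 300 mm (1.0 is 300 mm), then the turn, a rotation vector about the tool's x, y, z in units of 180 degrees (1.0 is 180 degrees). A call has exactly 8 rows; each row is the pose to reach, as a shift and turn from the pose commanded when the call began, along the tool's axes at that moment, turning the shorter way round; what a row does not reach only later rows make up. A row lasts 1/10 s, in which the tool goes at most 50 mm and 8.59 degrees, less where a joint would pass 70% of its speed; a pose out of reach is approached as far as the arm can. A call with a number of a shift or a turn outside -1 to 1 is refused whole. A call with a gripper value outside its range is refused whole. "gripper" is the opening, from -1 (shut) to 1 (fully open), set as the call begins (left out, the last holds). The fingers move at their own pace and stop on an object; "force" is the grip in N (left out, the last holds). Time passes only in rows, so rows that repeat a pose let the fingers close, or fill a call up. It gives the time, the measured TCP pose, the force, the opening and the grip force at its end, in the units of the state.
- observe(): the state, without advancing time (a new reading comes with each control period).
- capture(name): name is "side" or "top" or "wrist"; returns a dict with "color" (384x512x3 uint8, red, green, blue), "fx", "fy", "cx", "cy" (pixels), "k1" (the pictures are not rectified: a ray, as slopes to the right and down, at radius r is drawn at 1 + k1 r^2 times it, then the intrinsics apply), "world_from_camera" (4x4, takes a point from camera to world coordinates); the wrist camera has in their place "T_tool_cam" (4x4, takes a point from camera to tool coordinates, whose origin is the TCP and whose axes are the flange's). Camera axes: x right, y down, z forward; pixel columns grow to the right and rows downward; lengths in mm; the calibration is good to about 2 mm. A picture is of the moment at which its call begins: read the wrist's pose just before it. There is no depth.
- sign_off(): hands the job in; it is judged then, once.
The state is a dict: "time": time; "q": joint angles; "qvel": joint speeds; "tau": joint torques, N m; "tcp_pos": TCP position; "orientation": TCP orientation; "ft_force": force on the tool from outside, world axes, zero at the start; "wrist_torque": the same for the moment, N m; "grip_width": opening from 0.0 (shut) to 1.0 (fully open); "grasp_force": force on a finger pad.
Only numpy, scipy, OpenCV 4.12 (cv2) and the standard library are available. Lean on these libraries where they do the work, as an engineer would, in place of code of your own. Each camera call takes 0.05 s, during which the arm holds its last target. There are 200 camera calls.

### The job

A customer wants to look at the marble in the wooden dish; that customer's drink is the short white-and-blue soda can standing beside the dish. Pick the dish up by its black handle grip, straight off the stand, then turn it a quarter turn, to whichever side is needed, so that its red price tab points at that can. Keep the dish level and the marble inside the dark ring all the time, do not push the cans, the pill box or the red lighter about, and finish still holding the dish steady about 10 cm above its stand, over the middle of it.

Things in the scene. Friction and masses are not known exactly. Their poses are not given: they have to be found in the camera images.
- dish: Round light-wood dish, loose, about 0.16 kg, 132 mm across and 21.5 mm high at the rim, shallowly hollow (the middle slopes only 5 degrees, so a tilt lets the marble roll). Origin at the centre of its underside, z up. +x points through the red price tab on its rim. A brass bail stands over it: uprights at y = +61 and -61 mm, bar along y, top 101 mm above the underside. A dark inlaid ring of 18 mm radius surrounds the middle of the hollow.
- dish_grip (a point): Centre of the black grip in the middle of the dish's bail, 92 mm above the dish's underside, straight over its middle; axes as the dish. The grip is 14 mm thick along x, 50 mm long along y, 18 mm high; take it with fingers closing along x. 55 mm are free between the top of the marble and the underside of the grip.
- dish_middle (a point): Middle of the dish's hollow at the height of the marble's centre, 16.5 mm above the dish's underside; axes as the dish.
- dish_tab (a point): Top of the red price tab (30 mm square, 4 mm thick), 84 mm from the dish's middle along +x; axes as the dish. At the start it points about square to the line between the two cans.
- marble_center (a point): Centre of the amber glass marble, 20 mm diameter, 11 g, lying loose in the hollow of the dish. Its axes turn as it rolls.
- stand_top (a point): Centre of the top of the dark-wood stand that carries the dish: fixed, round, 112 mm across at the foot, 100 mm at the top, 40 mm high.
- soda_can_center (a point): Centre of the short white-and-blue soda can with lemons on it, 66 mm diameter, 115 mm high, upright on the counter about 200 mm to one side of the stand (left or right). z up. The red tab must point at it.
- tall_can_center (a point): Centre of the tall slim green can, 53 mm diameter, 134 mm high, upright on the counter about 200 mm from the stand on the side opposite the soda can. z up. Leave it alone.
- pills: White pill box with red print, 45 x 75 x 20 mm, lying on the counter behind the stand. Origin at the centre of its underside. Leave it alone.
- red_lighter: Red lighter, 81 x 25 x 12 mm, lying on the counter in front of the stand. Origin at the centre of its underside. Leave it alone.
There are look-alikes about, which are no part of the job. Leave any purple look-alike of the part that bears soda_can_center alone.

How it is judged (in metres and radians):
On the way, in this order (a step that is already met when the one before it is completed fails the run):
1. the dish is lifted off the stand by its handle, not yet turned to the can (z of dish in the frame of stand_top above 0.02 m and contact force between the fingers and dish above 1 N and x of soda_can_center in the frame of dish below 0.16 m), for 0.1 s.
2. in the air, the red tab has been turned to point at the soda can, marble in the ring (z of dish in the frame of stand_top above 0.02 m and x of soda_can_center in the frame of dish above 0.12 m and y of soda_can_center in the frame of dish between -0.033 and 0.033 m and distance between marble_center and dish_middle below 0.018 m), for 0.3 s.
At the end, for the whole second after the job is handed in: Dish gripped, at rest, level within 0.1 rad, underside 60-150 mm above the stand's top, middle within 40 mm of the stand's axis; the line through its red tab passes within 33 mm of the soda can's axis; marble within 18 mm of the dish's middle; cans, pill box, lighter within 20 mm of their starts (z of dish in the frame of stand_top between 0.06 and 0.15 m and horizontal distance between dish and stand_top below 0.04 m and contact force between the fingers and dish above 1 N and x of soda_can_center in the frame of dish above 0.12 m and y of soda_can_center in the frame of dish between -0.033 and 0.033 m and angle between dish's own z axis and vertical below 0.1 rad and linear speed of dish below 0.03 m/s and angular speed of dish below 0.2 rad/s and distance between marble_center and dish_middle below 0.018 m and distance of each of soda_can_center, tall_can_center, pills, red_lighter from where it was at the start of the episode below 0.02 m); the arm keeps its last pose, push and grip.
It fails at once if the marble leaves the dark ring (its centre more than 20 mm from the middle of the hollow) (distance between marble_center and dish_middle above 0.02 m).
It fails at once if the dish is tilted by more than 0.2 rad (angle between dish's own z axis and vertical above 0.2 rad).
It fails at once if a can, the pill box or the lighter is pushed more than 20 mm (distance of any of soda_can_center, tall_can_center, pills, red_lighter from where it was at the start of the episode above 0.02 m).
It also fails if it takes over 38 s, if anything falls off the work surface, if the arm or the gripper's body presses on something with over 40 N, if the wrist force passes 120 N, or if a joint passes its speed limit or range.

## Working session

There is one attempt and no reset: what is moved stays moved. The work goes in short steps, Python scripts to look and compute and a tool call to move; the robot and the scene stay as the last step left them, time stands still between calls to the robot, and variables do not carry over. Pictures are saved under pics/ and viewed, at most 10 in all, crops included, and the job is handed in when it is done.

Besides the shell and the picture viewer there is one more tool, called after "Request:" in YAML: its name, and indented under it one key for each argument. play_rows: Moves the arm, as the interface text tells. Its arguments: {"type":"object","properties":{"moves":{"type":"array"},"gripper":{"type":"number"},"force":{"type":"number"}},"required":["moves"]}

```bash
mkdir -p pics
cat > h.py <<'E'
import numpy as np, cv2, pickle
from scipy.spatial.transform import Rotation as R
from station import observe, capture
def cam(name):
    s=observe(); c=capture(name)
    if name=='wrist':
        T=np.eye(4);T[:3,:3]=R.from_rotvec(s['orientation']).as_matrix();T[:3,3]=s['tcp_pos']
        c['world_from_camera']=T@np.array(c['T_tool_cam'])
    return c
def save(c,fn): cv2.imwrite('pics/'+fn+'.png',c['color'][...,::-1]); pickle.dump(c,open('pics/'+fn+'.pkl','wb'))
def load(fn): return pickle.load(open('pics/'+fn+'.pkl','rb'))
def ray(c,u,v):
    K=np.array([[c['fx'],0,c['cx']],[0,c['fy'],c['cy']],[0,0,1.]])
    p=cv2.undistortPoints(np.array([[[u,v]]],float),K,np.array([c['k1'],0,0,0.]))[0,0]
    T=np.array(c['world_from_camera']); return T[:3,3],T[:3,:3]@np.array([p[0],p[1],1])
def onz(c,u,v,z):
    o,d=ray(c,u,v); return (o+d*(z-o[2])/d[2]).round(1)
def proj(c,P):
    q=np.linalg.inv(np.array(c['world_from_camera']))@np.append(P,1);x=q[:2]/q[2];x=x*(1+c['k1']*(x@x))
    return [round(c['fx']*x[0]+c['cx'],1),round(c['fy']*x[1]+c['cy'],1)]
E
python3 - <<'E'
from h import *
for n in('top','side'):
    c=cam(n);save(c,n+'0');print(n,c['fx'],c['k1'],np.round(c['world_from_camera'],2))
s=observe();print(s['orientation'],s['grip_width'],s['time'])
print(R.from_rotvec(s['orientation']).as_matrix().round(3))
a=[cv2.imread(f'pics/{n}0.png') for n in('top','side')]
E
```

```text
top 402.120786194521 -0.014971350054534201 [[-8.00000e-02 -9.80000e-01  2.00000e-01  3.85210e+02]
 [-1.00000e+00  8.00000e-02 -2.00000e-02 -7.31000e+01]
 [-0.00000e+00 -2.10000e-01 -9.80000e-01  1.23124e+03]
 [ 0.00000e+00  0.00000e+00  0.00000e+00  1.00000e+00]]
side 376.507658362918 -0.017786734371456177 [[ 1.0000e+00  2.0000e-02 -1.0000e-02  6.2068e+02]
 [ 2.0000e-02 -6.7000e-01  7.4000e-01 -7.2733e+02]
 [ 0.0000e+00 -7.4000e-01 -6.7000e-01  7.0502e+02]
 [ 0.0000e+00  0.0000e+00  0.0000e+00  1.0000e+00]]
[-3.06978233e+00 -6.60361127e-01 -6.62774412e-06] 1.0014476010989817 0.1
[[ 0.912  0.411 -0.   ]
 [ 0.411 -0.912  0.002]
 [ 0.    -0.002 -1.   ]]
```

View pics/top0.png

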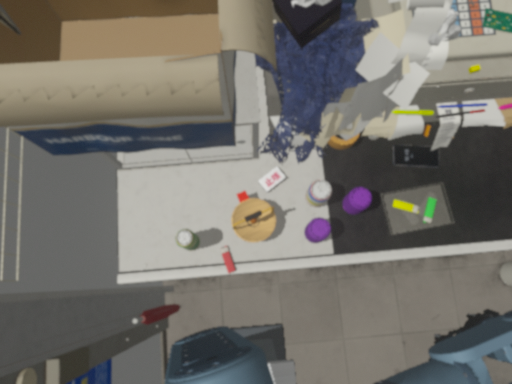

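View pics/side0.png

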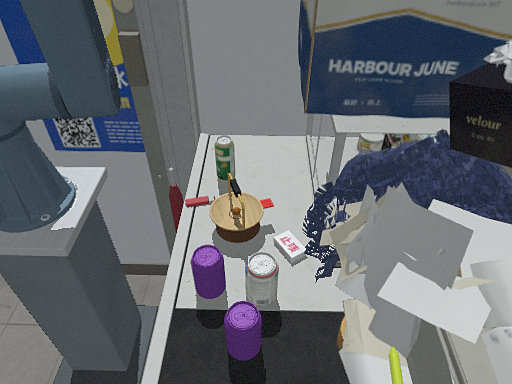

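The top view shows the dish at about (254,219), its tab at (242,197), the soda can at about (320,192) on the right, and the green can at (187,239). The purple decoys are at (318,230) and (357,200). I'll zoom in on both views.

Run:
```python
from h import *
a=cv2.imread('pics/top0.png')[160:280,165:365];b=cv2.imread('pics/side0.png')[165:315,170:320]
cv2.imwrite('pics/z0.png',np.vstack([cv2.resize(a,None,fx=4,fy=4,interpolation=2)[:,:800]]))
cv2.imwrite('pics/z1.png',cv2.resize(b,None,fx=4,fy=4,interpolation=2))
```

```text
(no output)
```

View pics/z0.png

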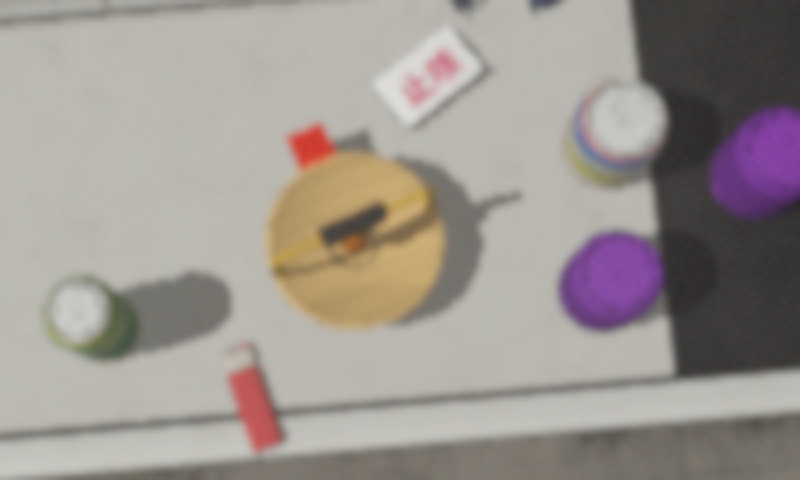

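View pics/z1.png

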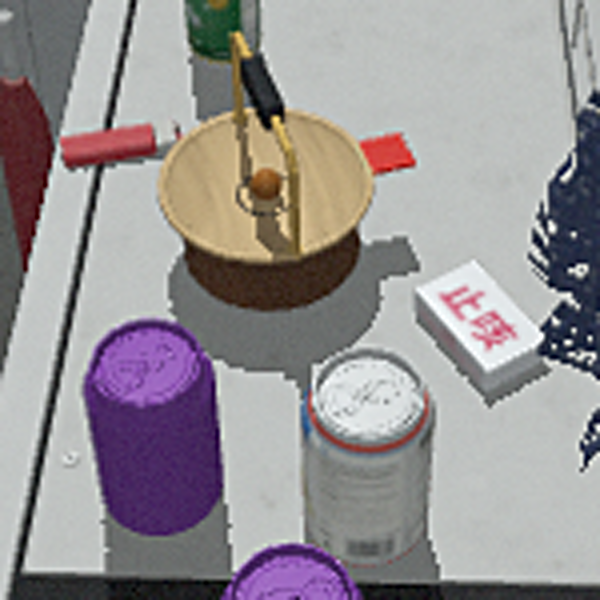

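Run:
```python
from h import *
t=load('top0');s=load('side0')
T=lambda x,y,z:onz(t,165+(x+.5)/4-.5,160+(y+.5)/4-.5,z)
S=lambda x,y,z:onz(s,170+(x+.5)/4-.5,165+(y+.5)/4-.5,z)
print('rim',T(356,240,61.5),S(267,186,61.5))
print('grip',T(354,226,135),S(262,90,132))
print('tab',T(312,146,60),S(388,154,60))
print('soda',T(625,120,115),S(370,396,115)); print('tall',T(80,312,134))
print('bar ends',T(275,262,137),T(433,190,137)); print('gripends',T(322,238,135),T(386,212,135))
print('pur',T(615,275,115)); print('lighter',T(240,352,6),T(268,448,6)); print('pills',T(432,75,20))
```

```text
rim [562.8 -76.9  61.5] [562.3 -83.   61.5]
grip [561.5 -76.1 135. ] [561.2 -75.4 132. ]
tab [636.2 -50.1  60. ] [635.5 -51.6  60. ]
soda [ 624.5 -274.6  115. ] [ 625.5 -278.9  115. ]
tall [518.2 115.4 134. ]
bar ends [540.9 -20.1 137. ] [ 581.6 -132.5  137. ]
gripends [555.  -53.4 135. ] [569.4 -98.9 135. ]
pur [ 514.8 -254.7  115. ]
lighter [493.1  17.7   6. ] [419.9   1.7   6. ]
pills [ 693.1 -146.5   20. ]
```

Request:
play_rows:
  moves: [0.8, -0.457, -0.2, 0, 0, -0.24, 0.8, -0.457, -0.2, 0, 0, -0.24, 0.8, -0.457, -0.2, 0, 0, -0.24, 0.8, -0.457, -0.2, 0, 0, -0.24, 0.8, -0.457, -0.2, 0, 0, -0.24, 0.8, -0.457, -0.2, 0, 0, -0.24, 0.8, -0.457, -0.2, 0, 0, -0.24, 0.8, -0.457, -0.2, 0, 0, -0.24]
  gripper: 1

```text
time: 0.9
tcp_pos: [399.0, -300.1, 261.3]
orientation: [2.611, 1.747, -0.001]
ft_force: [-0.0, -0.6, -0.4]
grip_width: 1.002
grasp_force: 0.0
```

```bash
cat >> h.py <<'E'
def plan(P,yaw):
    "shift (units), turn about tool z (units) to TCP P with tool y at yaw deg"
    s=observe(); M=R.from_rotvec(s['orientation']).as_matrix()
    cy=np.degrees(np.arctan2(M[1,1],M[0,1]))
    print(s['time'],np.round(s['tcp_pos'],1),'yaw',cy.round(2),'zaxis',M[:,2].round(4),'q',np.round(s['q'],2))
    print('shift',(M.T@(np.array(P)-s['tcp_pos'])/300).round(4),'turn',-(yaw-cy)/180)
E
python3 -c "
from h import *
plan([562,-77,260],20)"
```

```text
0.9 [ 399.  -300.1  261.3] yaw -22.42 zaxis [-4.e-04 -3.e-04 -1.e+00] q [-0.88 -0.04  1.72 -0.    1.46 -0.49]
shift [0.8946 0.2187 0.0039] turn -0.23566968916440015
```

Request:
play_rows:
  moves: [0.8946, 0.2187, 0, 0, 0, -0.2357, 0.8946, 0.2187, 0, 0, 0, -0.2357, 0.8946, 0.2187, 0, 0, 0, -0.2357, 0.8946, 0.2187, 0, 0, 0, -0.2357, 0.8946, 0.2187, 0, 0, 0, -0.2357, 0.8946, 0.2187, 0, 0, 0, -0.2357, 0.8946, 0.2187, 0, 0, 0, -0.2357, 0.8946, 0.2187, 0, 0, 0, -0.2357]

```text
time: 1.7
tcp_pos: [561.7, -78.8, 260.4]
orientation: [-1.804, -2.57, 0.002]
ft_force: [-0.1, -0.1, 0.3]
grip_width: 0.997
grasp_force: 0.0
```

```bash
python3 -c "
from h import *
plan([562,-77,160],20)
c=cam('wrist');save(c,'w1');print(c['fx'],np.round(c['T_tool_cam'],2))
cv2.imwrite('pics/w1b.png',cv2.resize(cv2.imread('pics/w1.png'),(768,576),interpolation=2))"
```

```text
1.7 [561.7 -78.8 260.4] yaw 19.86 zaxis [-2.1e-03 -1.0e-04 -1.0e+00] q [-0.35  0.12  1.56 -0.    1.47 -0.69]
shift [0.0052 0.0036 0.3346] turn -0.0007620461379143369
340.31283493382057 [[   0.     -0.96   -0.29   74.27]
 [   1.      0.     -0.      0.86]
 [   0.     -0.29    0.96 -171.92]
 [   0.      0.      0.      1.  ]]
```

View pics/w1b.png

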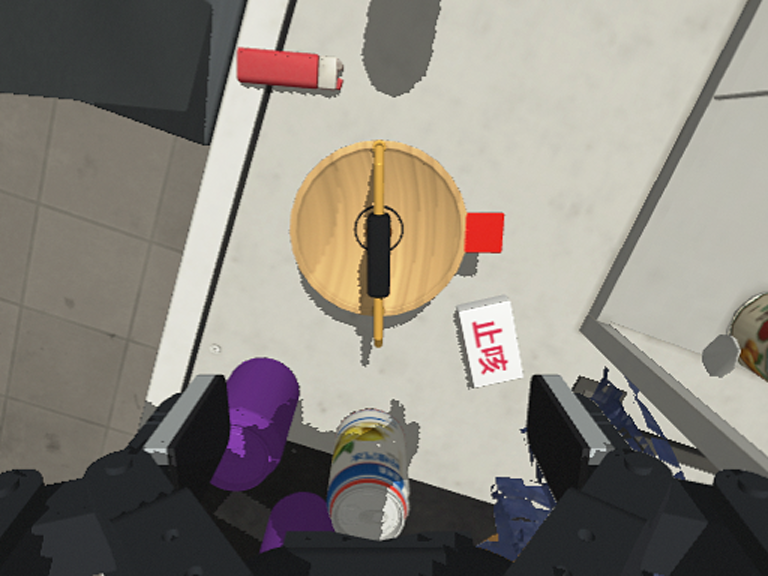

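The wrist view shows the grip centred at (378,255) in the x1.5 picture, the bar running from (380,147) to (379,342), the rim centre at (379,229) and the tab at (485,232).

Run:
```python
from h import *
c=load('w1');W=lambda x,y,z:onz(c,(x+.5)/1.5-.5,(y+.5)/1.5-.5,z)
print('grip',W(378,255,137),'bar',W(380,147,137),W(379.3,342,137),'rim',W(378.5,229,61.5),'tab',W(485,232.5,60),'soda',W(368,512,115))
b=W(380,147,137)-W(379.3,342,137);print(np.degrees(np.arctan2(-b[0],b[1])))
d=W(485,232.5,60)-W(378.5,229,61.5);print(np.degrees(np.arctan2(d[1],d[0])))
plan([562,-77,160],20)
```

```text
grip [561.  -75.2 137. ] bar [541.  -16.6 137. ] [ 580.8 -127.5  137. ] rim [560.6 -73.7  61.5] tab [635.6 -49.6  60. ] soda [ 623.1 -269.1  115. ]
19.742142442479548
17.81394301445193
1.75 [561.5 -79.3 260.6] yaw 19.8 zaxis [-1.7e-03 -2.0e-04 -1.0e+00] q [-0.35  0.12  1.56 -0.    1.47 -0.69]
shift [0.0065 0.0047 0.3354] turn -0.0011077454354502297
```

```bash
python3 -c "
from h import *
plan([561.2,-75.5,150],19.6)"
```

```text
1.75 [561.5 -79.3 260.6] yaw 19.8 zaxis [-1.7e-03 -2.0e-04 -1.0e+00] q [-0.35  0.12  1.56 -0.    1.47 -0.69]
shift [0.0121 0.0039 0.3687] turn 0.0011144767867719847
```

Request:
play_rows:
  moves: [0.004, 0.002, 0.06, 0, 0, 0, 0.004, 0.002, 0.14, 0, 0, 0, 0.004, 0.002, 0.22, 0, 0, 0, 0.004, 0.002, 0.3, 0, 0, 0, 0.004, 0.002, 0.35, 0, 0, 0, 0.004, 0.002, 0.3667, 0, 0, 0, 0.004, 0.002, 0.3667, 0, 0, 0, 0.004, 0.002, 0.3667, 0, 0, 0]
  gripper: 0

```text
time: 2.55
tcp_pos: [563.1, -77.0, 152.7]
orientation: [1.804, 2.57, 0.001]
ft_force: [0.3, -1.4, 0.5]
grip_width: 0.499
grasp_force: 0.0
```

```bash
python3 -c "
from h import *
plan([561.2,-75.5,113.5],19.6)
c=cam('wrist');save(c,'w2');print(proj(c,[561.2,-75.5,137]))
cv2.imwrite('pics/w2b.png',cv2.resize(cv2.imread('pics/w2.png'),(768,576),interpolation=2))
plan([561.2,-75.5,113.5],19.6)"
```

```text
2.55 [563.1 -77.  152.7] yaw 19.87 zaxis [ 1.7e-03 -7.0e-04 -1.0e+00] q [-0.34  0.21  1.67 -0.    1.25 -0.69]
shift [ 0.0071 -0.0043  0.1306] turn 0.0015268768979780332
[np.float64(248.3), np.float64(214.9)]
2.6 [563.3 -76.9 152.9] yaw 19.89 zaxis [ 2.2e-03 -8.0e-04 -1.0e+00] q [-0.34  0.21  1.67 -0.    1.25 -0.69]
shift [ 0.007  -0.0051  0.1314] turn 0.0015970525645523518
```

View pics/w2b.png

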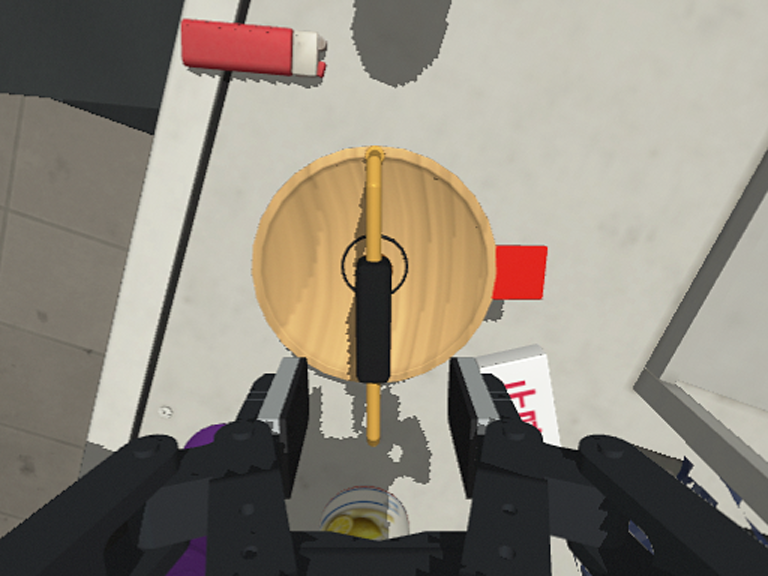

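Request:
play_rows:
  moves: [0.002, -0.0015, 0.02, 0, 0, 0.0015, 0.004, -0.003, 0.05, 0, 0, 0.0015, 0.0065, -0.0045, 0.08, 0, 0, 0.0015, 0.0065, -0.0045, 0.105, 0, 0, 0.0015, 0.0065, -0.0045, 0.122, 0, 0, 0.0015, 0.0065, -0.0045, 0.127, 0, 0, 0.0015, 0.0065, -0.0045, 0.127, 0, 0, 0.0015, 0.0065, -0.0045, 0.127, 0, 0, 0.0015]

```text
time: 3.4
tcp_pos: [560.7, -75.1, 113.7]
orientation: [1.81, 2.567, 0.0]
ft_force: [0.5, 0.1, 0.3]
grip_width: 0.5
grasp_force: 0.0
```

```bash
python3 -c "
from h import *
plan([561.2,-75.5,113.5],19.6)
c=cam('wrist');save(c,'w3');print(proj(c,[561.2,-75.5,137]))
cv2.imwrite('pics/w3b.png',cv2.resize(cv2.imread('pics/w3.png'),(768,576),interpolation=2))"
```

```text
3.4 [560.7 -75.1 113.7] yaw 19.64 zaxis [ 5.e-04 -2.e-04 -1.e+00] q [-0.34  0.25  1.71  0.    1.18 -0.69]
shift [-0.0019  0.0009  0.0005] turn 0.00022115796516324336
[np.float64(250.7), np.float64(249.2)]
```

View pics/w3b.png

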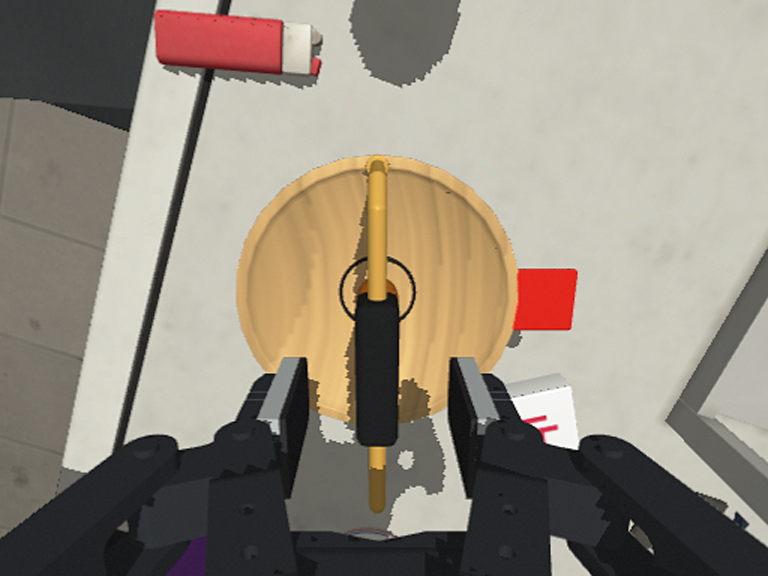

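Request:
play_rows:
  moves: [0, 0.001, 0, 0, 0, 0, 0, 0.001, 0, 0, 0, 0, 0, 0.001, 0, 0, 0, 0, 0, 0.001, 0, 0, 0, 0, 0, 0.001, 0, 0, 0, 0, 0, 0.001, 0, 0, 0, 0, 0, 0.001, 0, 0, 0, 0, 0, 0.001, 0, 0, 0, 0]
  gripper: -0.55
  force: 40

```text
time: 4.25
tcp_pos: [560.7, -74.9, 113.4]
orientation: [-1.81, -2.568, 0.0]
ft_force: [-0.2, 0.7, -0.5]
grip_width: 0.223
grasp_force: 0.0
```

Request:
play_rows:
  moves: [0, 0, 0, 0, 0, 0, 0, 0, 0, 0, 0, 0, 0, 0, 0, 0, 0, 0, 0, 0, 0, 0, 0, 0, 0, 0, 0, 0, 0, 0, 0, 0, 0, 0, 0, 0, 0, 0, 0, 0, 0, 0, 0, 0, 0, 0, 0, 0]
  gripper: -0.8

```text
time: 5.05
tcp_pos: [560.8, -74.9, 113.4]
orientation: [1.81, 2.568, -0.0]
ft_force: [-0.1, 0.3, 0.2]
grip_width: 0.103
grasp_force: 0.0
```

```bash
python3 -c "
from h import *
plan([561.2,-75.5,113.5],19.6)
c=cam('wrist');save(c,'w4');
cv2.imwrite('pics/w4b.png',cv2.resize(cv2.imread('pics/w4.png'),(768,576),interpolation=2))"
```

```text
5.05 [560.8 -74.9 113.4] yaw 19.64 zaxis [ 0. -0. -1.] q [-0.34  0.25  1.71 -0.    1.18 -0.69]
shift [-0.0025  0.0007 -0.0004] turn 0.00022331154979827122
```

View pics/w4b.png

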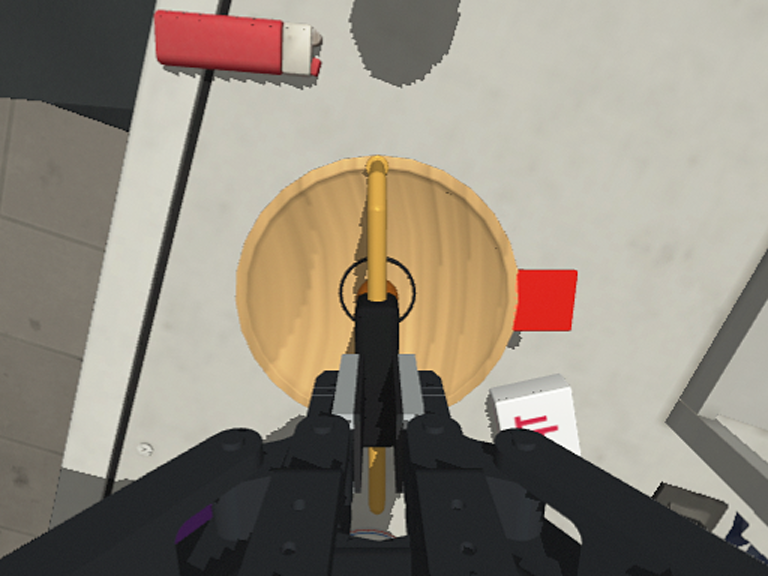

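Request:
play_rows:
  moves: [0, 0, 0, 0, 0, 0, 0, 0, 0, 0, 0, 0, 0, 0, 0, 0, 0, 0, 0, 0, 0, 0, 0, 0, 0, 0, 0, 0, 0, 0, 0, 0, 0, 0, 0, 0, 0, 0, 0, 0, 0, 0, 0, 0, 0, 0, 0, 0]
  gripper: -1
  force: 50

```text
time: 5.9
tcp_pos: [560.8, -74.9, 113.4]
orientation: [-1.81, -2.568, 0.0]
ft_force: [0.4, -0.2, -0.6]
grip_width: -0.002
grasp_force: 0.0
```

Run:
```python
from h import *
w=cam('wrist');save(w,'w5');s=cam('side');save(s,'side1')
for p in ([0,0,0],[0,0,-19]):
    q=np.linalg.inv(w['T_tool_cam'])@np.append(p,1);x=q[:2]/q[2];x*=1+w['k1']*(x@x);print(p,1.5*(w['fx']*x[0]+w['cx']),1.5*(w['fy']*x[1]+w['cy']),q[2])
a=cv2.resize(cv2.imread('pics/w5.png')[90:384,100:400],(400,392),interpolation=2)
b=cv2.resize(cv2.imread('pics/side1.png')[130:255,190:285],(400,526),interpolation=2)
a=np.vstack([a,np.zeros((134,400,3),np.uint8)])
cv2.imwrite('pics/c5.png',np.hstack([a,b]))
```

```text
[0, 0, 0] 375.4622655342037 343.1938728068552 186.10307896412482
[0, 0, -19] 375.18853556365264 366.23855362367726 167.92820503938896
```

View pics/c5.png

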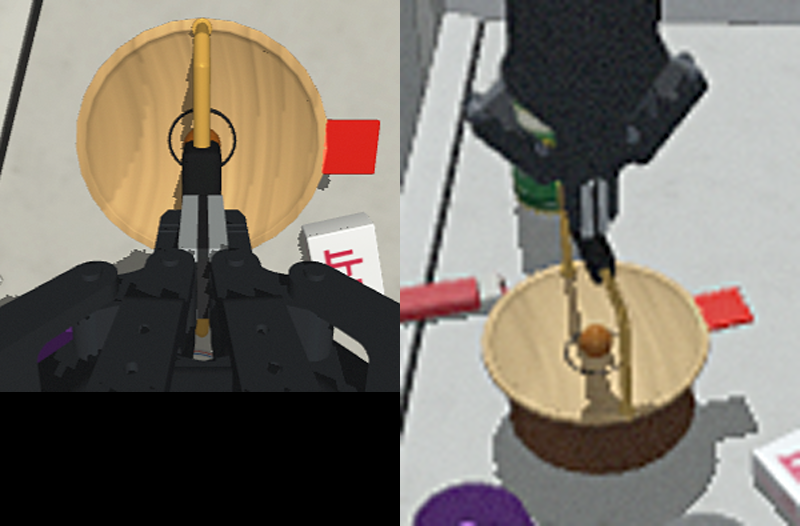

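Run:
```python
from h import *
s=load('side1');w=load('w5')
for z in (113.4,123,132,141,150): 
    p=proj(s,[560.8,-74.9,z]); print(z,p,'c5',400+(p[0]-190)*4.21,(p[1]-130)*4.21)
for z in (0,-10,-20,-30,-40):
  for x in(11,-11):
    q=np.linalg.inv(w['T_tool_cam'])@np.array([x,0,z,1]);k=q[:2]/q[2];print(z,x,1.5*(w['fy']*k[1]+w['cy']), 'px for 22mm wide pad',1.5*w['fx']/q[2])
a=cv2.resize(w['color'][200:384,180:330,::-1],None,fx=3,fy=3,interpolation=2)
b=cv2.resize(s['color'][150:210,210:265,::-1],None,fx=6,fy=9.2,interpolation=2)
cv2.imwrite('pics/c6.png',np.hstack([a,b[:552]]))
```

```text
113.4 [np.float64(235.2), np.float64(193.0)] c5 590.2919999999999 265.23
123 [np.float64(235.1), np.float64(189.9)] c5 589.871 252.17900000000003
132 [np.float64(235.0), np.float64(187.0)] c5 589.45 239.97
141 [np.float64(234.8), np.float64(184.0)] c5 588.6080000000001 227.34
150 [np.float64(234.7), np.float64(181.0)] c5 588.1869999999999 214.71
0 11 314.83547764237335 px for 22mm wide pad 2.791025945415921
0 -11 370.59750784806954 px for 22mm wide pad 2.6964795184750328
-10 11 325.0236786917368 px for 22mm wide pad 2.945056067261591
-10 -11 383.3897950491885 px for 22mm wide pad 2.8399825290530107
-20 11 336.4020900819699 px for 22mm wide pad 3.1170803612813147
-20 -11 397.62019319246474 px for 22mm wide pad 2.999618170684383
-30 11 349.19221496597413 px for 22mm wide pad 3.310447618637077
-30 -11 413.5456545747063 px for 22mm wide pad 3.1782689168148397
-40 11 363.6741552108884 px for 22mm wide pad 3.5293925540263547
-40 -11 431.488222240165 px for 22mm wide pad 3.3795474244821153
```

View pics/c6.png

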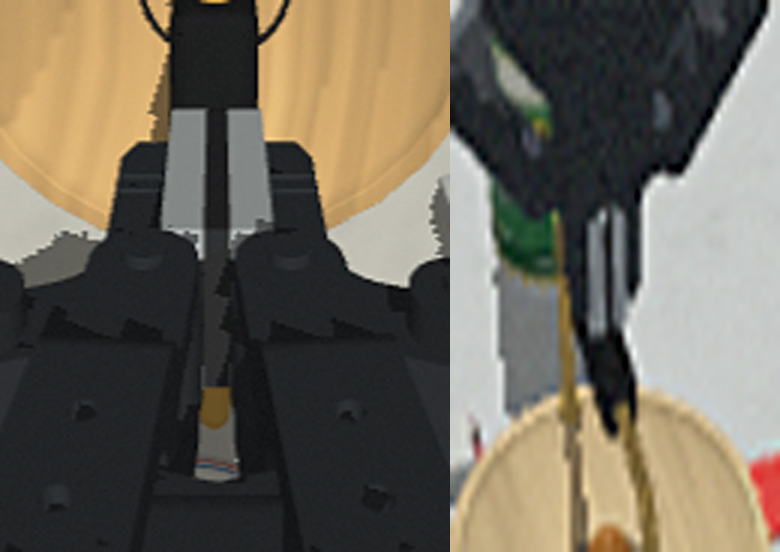

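Both views show the fingers shut just above the grip: the real tips sit about 30 mm behind the nominal TCP. I'll open, go about 27 mm lower (there is still clearance to the marble), and close again.

Request:
play_rows:
  moves: [0, 0, 0, 0, 0, 0, 0, 0, 0, 0, 0, 0, 0, 0, 0, 0, 0, 0, 0, 0, 0, 0, 0, 0, 0, 0, 0, 0, 0, 0, 0, 0, 0, 0, 0, 0, 0, 0, 0, 0, 0, 0, 0, 0, 0, 0, 0, 0]
  gripper: 0

```text
time: 6.8
tcp_pos: [560.8, -74.9, 113.4]
orientation: [-1.81, -2.568, -0.0]
ft_force: [-0.4, 0.1, 0.1]
grip_width: 0.503
grasp_force: 0.0
```

Request:
play_rows:
  moves: [-0.002, 0, 0.01, 0, 0, 0, -0.002, 0, 0.03, 0, 0, 0, -0.002, 0, 0.05, 0, 0, 0, -0.002, 0, 0.07, 0, 0, 0, -0.002, 0, 0.085, 0, 0, 0, -0.002, 0, 0.091, 0, 0, 0, -0.002, 0, 0.091, 0, 0, 0, -0.002, 0, 0.091, 0, 0, 0]

```text
time: 7.6
tcp_pos: [561.1, -75.5, 86.2]
orientation: [1.81, 2.568, 0.0]
ft_force: [0.4, 0.3, 0.6]
grip_width: 0.498
grasp_force: 0.0
```

Request:
play_rows:
  moves: [0, 0, 0, 0, 0, 0, 0, 0, 0, 0, 0, 0, 0, 0, 0, 0, 0, 0, 0, 0, 0, 0, 0, 0, 0, 0, 0, 0, 0, 0, 0, 0, 0, 0, 0, 0, 0, 0, 0, 0, 0, 0, 0, 0, 0, 0, 0, 0]
  gripper: -0.55
  force: 20

```text
time: 8.4
tcp_pos: [560.9, -75.4, 86.1]
orientation: [-1.81, -2.568, -0.0]
ft_force: [-0.6, 0.2, -0.8]
grip_width: 0.227
grasp_force: 0.0
```

Request:
play_rows:
  moves: [0, 0, 0, 0, 0, 0, 0, 0, 0, 0, 0, 0, 0, 0, 0, 0, 0, 0, 0, 0, 0, 0, 0, 0, 0, 0, 0, 0, 0, 0, 0, 0, 0, 0, 0, 0, 0, 0, 0, 0, 0, 0, 0, 0, 0, 0, 0, 0]
  gripper: -1
  force: 40

```text
time: 9.2
tcp_pos: [561.0, -75.5, 86.1]
orientation: [1.81, 2.568, -0.0]
ft_force: [-1.6, -0.3, 2.3]
grip_width: 0.157
grasp_force: 40.1
```

Request:
play_rows:
  moves: [0, 0, -0.002, 0, 0, 0, 0, 0, -0.008, 0, 0, 0, 0, 0, -0.02, 0, 0, 0, 0, 0, -0.038, 0, 0, 0, 0, 0, -0.058, 0, 0, 0, 0, 0, -0.078, 0, 0, 0, 0, 0, -0.094, 0, 0, 0, 0, 0, -0.1, 0, 0, 0]

```text
time: 10.0
tcp_pos: [561.5, -75.6, 117.1]
orientation: [1.809, 2.567, 0.001]
ft_force: [-0.3, 0.1, -2.0]
grip_width: 0.154
grasp_force: 39.6
```

Request:
play_rows:
  moves: [0, 0, -0.006, 0, 0, 0, 0, 0, -0.03, 0, 0, 0, 0, 0, -0.07, 0, 0, 0, 0, 0, -0.12, 0, 0, 0, 0, 0, -0.17, 0, 0, 0, 0, 0, -0.21, 0, 0, 0, 0, 0, -0.228, 0, 0, 0, 0, 0, -0.2333, 0, 0, 0]

```text
time: 10.8
tcp_pos: [561.5, -75.6, 187.3]
orientation: [1.809, 2.566, 0.001]
ft_force: [0.5, 0.1, -1.6]
grip_width: 0.152
grasp_force: 39.6
```

Run:
```python
from h import *
plan([561,-75.5,186],-72)
c=cam('wrist');save(c,'w7');im=cv2.cvtColor(c['color'],cv2.COLOR_RGB2HSV)
b=load('w4')['color'];
for n,k in(('w4',b),('w7',c['color'])):
    h=cv2.cvtColor(k,cv2.COLOR_RGB2HSV)
    m=((h[...,0]<4)|(h[...,0]>176))&(h[...,1]>200)&(h[...,2]>150); m[:130]=0;ys,xs=np.nonzero(m);print(n,'red',len(xs),xs.mean(),ys.mean())
    m=(h[...,0]>5)&(h[...,0]<15)&(h[...,1]>170)&(h[...,2]>60);ys,xs=np.nonzero(m);print(n,'marble',len(xs),xs.mean(),ys.mean())
```

```text
10.8 [561.5 -75.6 187.3] yaw 19.64 zaxis [ 1.7e-03 -6.0e-04 -1.0e+00] q [-0.34  0.17  1.64  0.    1.32 -0.69]
shift [ 0.001  -0.0014  0.0042] turn 0.5090871878161539
w4 red 1508 363.2334217506631 199.3448275862069
w4 marble 96 264.9583333333333 193.375
w7 red 1959 376.9290454313425 212.8376722817764
w7 marble 184 256.29347826086956 207.8804347826087
```

Request:
play_rows:
  moves: [0, 0, 0, 0, 0, 0.004, 0, 0, 0, 0, 0, 0.016, 0, 0, 0, 0, 0, 0.034, 0, 0, 0, 0, 0, 0.058, 0, 0, 0, 0, 0, 0.086, 0, 0, 0, 0, 0, 0.116, 0, 0, 0, 0, 0, 0.146, 0, 0, 0, 0, 0, 0.176]

```text
time: 11.65
tcp_pos: [560.4, -75.3, 185.0]
orientation: [-2.445, -1.97, 0.002]
ft_force: [0.4, 0.9, -0.8]
grip_width: 0.151
grasp_force: 39.6
```

Request:
play_rows:
  moves: [0, 0, 0, 0, 0, 0.03, 0, 0, 0, 0, 0, 0.06, 0, 0, 0, 0, 0, 0.09, 0, 0, 0, 0, 0, 0.118, 0, 0, 0, 0, 0, 0.144, 0, 0, 0, 0, 0, 0.168, 0, 0, 0, 0, 0, 0.192, 0, 0, 0, 0, 0, 0.216]

```text
time: 12.45
tcp_pos: [560.4, -75.3, 185.0]
orientation: [-2.962, -1.045, 0.002]
ft_force: [-0.6, 0.9, -1.6]
grip_width: 0.157
grasp_force: 39.6
```

Request:
play_rows:
  moves: [0, 0, 0, 0, 0, 0.023, 0, 0, 0, 0, 0, 0.045, 0, 0, 0, 0, 0, 0.065, 0, 0, 0, 0, 0, 0.083, 0, 0, 0, 0, 0, 0.098, 0, 0, 0, 0, 0, 0.109, 0, 0, 0, 0, 0, 0.116, 0, 0, 0, 0, 0, 0.119]

```text
time: 13.25
tcp_pos: [560.6, -75.3, 185.4]
orientation: [-3.104, -0.481, 0.002]
ft_force: [0.9, 0.6, -0.4]
grip_width: 0.157
grasp_force: 39.6
```

Request:
play_rows:
  moves: [0, 0, 0, 0, 0, 0, 0, 0, 0, 0, 0, 0, 0, 0, 0, 0, 0, 0, 0, 0, 0, 0, 0, 0, 0, 0, 0, 0, 0, 0, 0, 0, 0, 0, 0, 0, 0, 0, 0, 0, 0, 0, 0, 0, 0, 0, 0, 0]

```text
time: 14.05
tcp_pos: [561.0, -75.5, 186.1]
orientation: [3.104, 0.482, 0.0]
ft_force: [0.6, -1.0, -1.8]
grip_width: 0.154
grasp_force: 39.6
```

Run:
```python
from h import *
plan([561,-75.5,186],-72.35)
for n,z in(('top',158),('side',158)):
    c=cam(n);save(c,n+'9');h=cv2.cvtColor(c['color'],cv2.COLOR_RGB2HSV)
    m=(((h[...,0]<4)|(h[...,0]>176))&(h[...,1]>180)&(h[...,2]>120)).astype(np.uint8)
    k,l,st,ce=cv2.connectedComponentsWithStats(m)
    for i in range(1,k):
        if st[i,4]>15:
            p=onz(c,*ce[i],z)
            if abs(p[0]-590)<120 and abs(p[1]+100)<150: print(n,'red',st[i,4],ce[i].round(1),p)
    m=((h[...,0]>4)&(h[...,0]<16)&(h[...,1]>150)).astype(np.uint8);k,l,st,ce=cv2.connectedComponentsWithStats(m)
    for i in range(1,k):
        p=onz(c,*ce[i],156)
        if st[i,4]>5 and abs(p[0]-561)<60 and abs(p[1]+75)<60: print(n,'marble',st[i,4],ce[i].round(1),p)
```

```text
14.05 [561.  -75.5 186.1] yaw -72.34 zaxis [ 1.e-04 -0.e+00 -1.e+00] q [-0.34  0.17  1.65  0.    1.32  0.92]
shift [0.     0.0001 0.0003] turn 3.51796148446542e-05
side red 99 [242.8 201. ] [ 582.9 -148.9  158. ]
side marble 43 [234.3 179.4] [560.1 -76.2 156. ]
```

```bash
python3 -c "
from station import sign_off
print(sign_off())"
```

```text
the job is handed in; nothing more can be done
None
```

I handed the job in at about 14 s: the dish is held by its grip about 100 mm above the middle of the stand. Its red tab points at the soda can to within about 1°, and the marble measured near the dish's middle. No verdict came back. The cans, pill box and lighter were never deliberately touched, but I did not re-measure their positions at the end.

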